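# Lock the spin coater's lid: cam lever, then locking pin

## Task

The spin coater's lid is down but not locked. Turn the cam lever just far enough that the latch bar's rubber pad meets the metal edge of the lid, without overrunning, then push the locking pin along its channel, through the eye of the latch bar and the plate behind it, until its head is home against the channel, and let go. Leave the small vial and the dish on the coater where they are.

Things in the scene. Friction and masses are not known exactly. Their poses are not given: they have to be found in the camera images.
- coater: Compact spin coater, a fixed white box 380 x 380 mm; flat deck 130 mm above its origin (centre of its underside). x points from its front (robot side) to the lid, y left along the pin's channel, z up. The clear lid covers the rear half; its steel front edge, 18 mm high, has its near face at x = -20 mm. Channel, latch bar and cam lever are on the front half of the deck.
- cam (a joint): Cam lever angle, rad; grows counter-clockwise from above. At 0 the lever points 0.6 rad to the +y side of the coater's -x, at 1.2 as much to the -y side. Starts at 0 to 0.45. It moves the latch bar to the lid by 8 mm per rad: at 1.2 the pad just meets the lid and the eye lines up with the pin. 1.02 to 1.38 is good, over 1.40 is overrun, stop at 1.75. Friction (1.5 N at the knob) holds it.
- cam_pivot (a point): Point on the cam lever's pivot axis, 23 mm above the deck, at lever height. The lever is a flat steel bar 13 mm wide, between 18 and 27 mm above the deck, over a dark eccentric disc of 18 mm radius that stays below 16 mm.
- cam_knob (a point): Centre of the black upright knob at the lever's end, 74 mm from the pivot axis: a cylinder of diameter 20 mm reaching from 16 to 50 mm above the deck (this point is 33 mm above it). It can be pushed sideways with a fingertip.
- eye (a point): Centre of the latch bar's eye: a hole of diameter 14 mm through an upright steel lug, 12 mm thick along y, 32 mm wide, 34 mm high. Its axis lies along the coater's y, 13 mm above the deck. The latch bar slides along the coater's x, driven by the cam.
- latch_pad (a point): Centre of the lid-side face of the latch bar's rubber pad, 34 mm wide, 16 mm high; the lid's edge is 9.6 mm from it at cam angle 0.
- pin_head (a point): Centre of the outer face of the pin's head. The loose steel pin (about 120 g) lies along the coater's y, axis 13 mm above the deck: head a disc of diameter 26 mm, 12 mm thick, at the +y end, resting on the deck; shaft of diameter 10 mm, 118 mm from the head's inner face to the nose. Pushed towards -y on this face it slides with under 3 N; behind it the deck is free.
- pin_nose (a point): Centre of the end of the pin's tapered nose (tapered over the last 9 mm from diameter 10 to 4.4 mm). At the start it is inside the channel, short of the eye.
- channel_mouth (a point): Centre of the +y end of the pin's channel, on the pin's axis, 13 mm above the deck. The open-topped aluminium channel (12 mm wide inside, 30 mm outside, 18 mm high) runs 60 mm from here towards -y. Home: the head's inner face rests against this end, so its outer face is 12 mm to the +y side of this point.
- keeper_exit (a point): Centre of the far (-y) face of the fixed upright plate behind the eye (hole diameter 15 mm, plate 34 mm wide, 10 mm thick, 30 mm high), 96 mm from channel_mouth along -y; axes as the coater's. With the pin home its nose sticks out 22 mm past this face.
- vial: Amber glass vial, diameter 24 mm, 45 mm high, standing on the front left part of the deck; origin at its underside. Leave it.
- dish: Small glass dish, diameter 60 mm, 14 mm high, on the right part of the deck; origin at its underside. Leave it.
- pin: The locking pin; origin on its axis at the inner face of its head, nose towards its -y axis.
There are look-alikes about, which are no part of the job. Of the things like the pin, leave any that is turquoise; of the rest the larger one is meant.

How it is judged:
By the outcome, as a careful person would: the job done as asked, in the order asked, and still so for the second after the job is handed in, with the robot touching nothing.
It also fails if it takes over 53 s, if anything falls off the work surface, if the arm or the gripper's body presses on something with over 40 N, if the wrist force passes 120 N, or if a joint passes its speed limit or range.

## Robot

A 6-joint arm with a two-finger parallel gripper is mounted at the origin on the work surface. World frame = base frame: x ahead of the robot, y to its left, z up, the work surface at z = 0. Lengths are in m, angles in rad, forces in N, time in s.
With the tool pointing down it reaches from about 0.225 to 0.875 m from the base axis. Payload 3.4 kg.
Tool frame: the origin (TCP) lies midway between the tips of the shut fingers; the grasp point (between the pads) lies 19 mm behind it (manip.pinch_z is the distance from the TCP to the grasp point, in m); z points along the fingers, y is the line along which they close (so a half turn about z gives the same grasp; the last joint's range is limited). The gripper opens to 85 mm and grips with 20 to 120 N. Pads are 22 mm wide; open, the fingers measure 114 mm over their backs; the gripper's body (76 mm by 85 mm) begins 54 mm behind the grasp point. The pads swing forward as they close: fully open they stand 13 mm farther back than shut.
Start: joints at [1.229, 0.276, 1.505, -0, 1.361, -0.121], TCP at [0.126, 0.561, 0.21] pointing down, gripper open.
Joint ranges: [-2.89, 2.89], [-0.75, 2.08], [0.22, 2.7], [-1.18, 4.32], [0.11, 2.71], [-2.7, 2.7]. Speed limits (rad/s): [2.57, 2.57, 3.14, 3.14, 3.14, 3.14].

## Interface

Orientations are given as a unit quaternion [w, x, y, z].
In Python, from rig import manip gives the robot as it stands.
- The arm moves only by the tool carry_out, never from a script. Its arguments are lists of equal length, an entry for each row: "delta_pos": the shift along the tool's x, y, z scaled (see below), a list of three; "turn": the turn, a rotation vector about the tool's x, y, z scaled (see below), a list of three; "claw": the closure, from -1 (fully open) to 1 (shut). A call has 1 to 12 rows; each row is the pose to reach, as a shift and turn from the pose commanded when the call began, along the tool's axes at that moment; what a row does not reach only later rows make up. The controller multiplies each number of a shift by 400 mm and each number of a turn by 30 degrees. A row lasts 1/10 s, in which the tool goes at most 50 mm and 8.59 degrees, less where a joint would pass 70% of its speed; a pose out of reach is approached as far as the arm can. A call with a number of a shift or a turn outside -1 to 1 is refused whole. A call with a gripper value outside its range is refused whole. The fingers move at their own pace and stop on an object; "force" is the grip in N (left out, the last holds). Time passes only in rows, so rows that repeat a pose let the fingers close. It gives the time, the measured TCP pose, the force, the opening and the grip force at its end, in the units of the state.
- manip.get_state(): the state, without advancing time (a new reading comes with each control period).
- manip.get_image(name): name is "scene" or "top" or "wrist"; returns a dict with "image" (400x640x3 uint8, red, green, blue), "z_map" (400x640 float32, m along the optical axis (not along the pixel's ray), 0 where there is no reading), "fx", "fy", "cx", "cy" (pixels), "k1" (the pictures are not rectified: a ray, as slopes to the right and down, at radius r is drawn at 1 + k1 r^2 times it, then the intrinsics apply), "world_to_cam" (4x4, takes a point from world to camera coordinates). Camera axes: x right, y down, z forward; pixel columns grow to the right and rows downward; lengths in m; the calibration is good to about 2 mm. A picture is of the moment at which its call begins.
- manip.sign_off(): hands the job in; it is judged then, once.
Trained networks look in the newest picture that a camera, given by its name, has taken for a name from the list of things; names that differ only in an ending like _2 or _b are one class to them, and where a whole thing is asked for, a point or a joint stands for the part that bears it (a point fixed in the world has none). Each returns a list of dicts, best first, with "score" (0 to 1); they miss things now and then, are a little off and sometimes report something else, mostly with a low value. They report only what shows in the picture. A call takes as long as a camera call. They do not tell look-alikes from the thing itself.
- manip.spot_in(camera, query): "point" ([x, y, z] in m, in world coordinates, good to about 4 mm: the middle of the surface that is visible of it).
- manip.place_of(camera, query): "point" ([x, y, z] in m, in world coordinates, good to about 4 mm: a listed point, or the origin of a listed thing).
The state is a dict: "clock": time; "qpos": joint angles; "qd": joint speeds; "effort": joint torques, N m; "position": TCP position; "ee_rot": TCP orientation; "contact_force": force on the tool from outside, world axes, zero at the start; "moment": the same for the moment, N m; "width": finger opening in m; "gripper_force": force on a finger pad.
Only numpy, scipy, OpenCV 4.12 (cv2) and the standard library are available. Lean on these libraries where they do the work, as an engineer would, in place of code of your own. Each camera call takes 0.05 s, during which the arm holds its last target. There are 200 camera calls.

## Working session

There is one attempt and no reset: what is moved stays moved. The work goes in short steps, Python scripts to look and compute and a tool call to move; the robot and the scene stay as the last step left them, time stands still between calls to the robot, and variables do not carry over. Pictures are saved under pics/ and viewed, at most 10 in all, crops included, and the job is handed in when it is done.

Besides the shell and the picture viewer there is one more tool, called after "Call:" by a JSON object that holds its "method" and its "body". carry_out: Moves the arm, as the interface text tells. Shifts and turns lie within -1 to 1; 1 stands for 400 mm of shift or 30 degrees of turn. Its arguments: {"type":"object","properties":{"delta_pos":{"type":"array","items":{"type":"array","items":{"type":"number","minimum":-1,"maximum":1}}},"turn":{"type":"array","items":{"type":"array","items":{"type":"number","minimum":-1,"maximum":1}}},"claw":{"type":"array","items":{"type":"number"}},"force":{"type":"number"}},"required":["delta_pos","turn","claw"]}

```bash
mkdir -p pics
cat > h.py <<'E'
import numpy as np, cv2
from rig import manip
def proj(im,P):
    W=np.array(im["world_to_cam"]);p=W[:3,:3]@np.array(P)+W[:3,3]
    s=p[:2]/p[2];s=s*(1+im["k1"]*(s@s));return np.array([im["fx"]*s[0]+im["cx"],im["fy"]*s[1]+im["cy"]])
def unproj(im,u,v,z=None):
    K=np.array([[im["fx"],0,im["cx"]],[0,im["fy"],im["cy"]],[0,0,1.]])
    s=cv2.undistortPoints(np.array([[[u,v]]],float),K,np.array([im["k1"],0,0,0,0.]))[0,0]
    W=np.array(im["world_to_cam"]);R=W[:3,:3];d=R.T@np.array([s[0],s[1],1]);o=-R.T@W[:3,3]
    if z is None: return o+d*im["z_map"][int(round(v)),int(round(u))]
    return o+d*(z-o[2])/d[2]
def save(n,a): cv2.imwrite("pics/"+n,a[...,::-1])
E
python3 - <<'E'
from h import *
ims=[]
for c in ("scene","top"):
    im=manip.get_image(c);save(c+"0.png",im["image"]);ims.append(im["image"])
    print(c)
    for q in "coater cam_pivot cam_knob eye latch_pad pin_head pin_nose channel_mouth keeper_exit vial dish pin".split():
        print(q,[(np.round(d["point"],4).tolist(),round(d["score"],2),proj(im,d["point"]).astype(int).tolist()) for d in manip.place_of(c,q)][:4])
print(manip.get_state())
E
```

```text
scene
coater [([0.5379, -0.1982, 0.132], 0.3, [205, 158])]
cam_pivot [([0.527, -0.0534, 0.1547], 0.72, [262, 178]), ([0.6038, 0.0891, 0.1443], 0.37, [297, 246])]
cam_knob [([0.4641, -0.0088, 0.1641], 0.72, [303, 166])]
eye [([0.5741, -0.0579, 0.1418], 0.96, [243, 196]), ([0.5373, -0.1944, 0.1325], 0.7, [206, 158])]
latch_pad [([0.6122, -0.0625, 0.139], 0.69, [227, 209])]
pin_head [([0.6032, 0.0884, 0.1449], 0.77, [297, 245]), ([0.5377, 0.2331, 0.0073], 0.58, [384, 308]), ([0.2732, 0.1546, 0.0155], 0.56, [418, 200]), ([0.5289, -0.0536, 0.1558], 0.16, [261, 178])]
pin_nose [([0.5828, -0.044, 0.1433], 0.82, [246, 202]), ([0.6313, 0.225, 0.0047], 0.74, [351, 345]), ([0.3658, 0.2405, 0.0057], 0.61, [432, 250])]
channel_mouth [([0.5932, 0.0085, 0.1398], 0.86, [264, 221])]
keeper_exit [([0.5767, -0.0883, 0.1407], 0.82, [230, 190])]
vial [([0.5104, 0.1093, 0.1256], 0.85, [339, 224])]
dish [([0.5381, -0.1969, 0.1332], 0.95, [205, 158])]
pin [([0.2775, 0.1585, 0.0138], 0.86, [418, 203]), ([0.5999, 0.0737, 0.1443], 0.79, [291, 240]), ([0.548, 0.2329, 0.0094], 0.51, [381, 311])]
top
coater [([0.
[... 983 characters left out ...]
.3, 'qpos': array([ 1.22900174e+00,  2.75900121e-01,  1.50490577e+00,  1.75274637e-05,
        1.36071814e+00, -1.20981045e-01]), 'qd': array([-1.22497278e-03, -1.89432736e-04, -6.26233864e-04, -5.20057486e-05,
        1.00959088e-03,  2.10414618e-04]), 'effort': array([ 7.47456761e-04, -4.16655672e+01, -2.46096075e+01, -4.24181544e-04,
        3.55494331e-04,  7.74738311e-06]), 'position': array([0.12593526, 0.56106569, 0.21022564]), 'ee_rot': array([-4.73891518e-07,  1.10184420e-01,  9.93911159e-01,  3.53634896e-05]), 'contact_force': array([ 0.58734783, -0.25413067,  0.53588778]), 'moment': array([ 0.00478927, -0.01025076, -0.02034227]), 'gripper_force': 0.0, 'width': 0.08572602013207821}
```

View pics/top0.png

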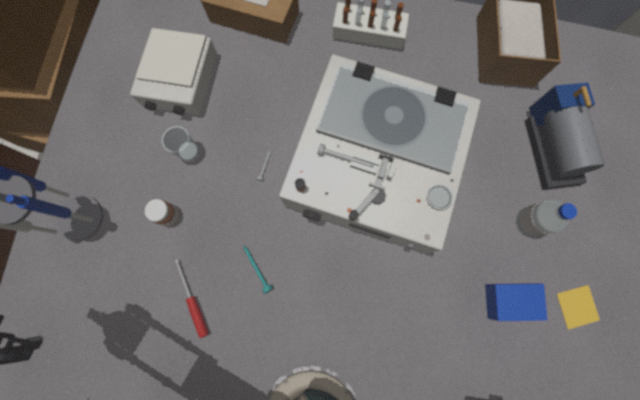

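View pics/scene0.png

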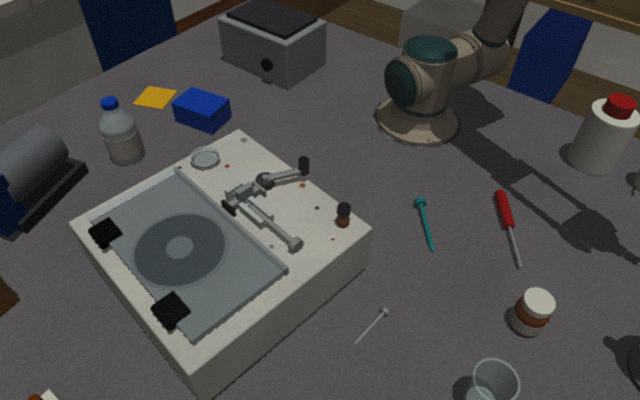

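The picture shows three pin-like things. In the scene view they are the steel one in the coater's channel (head 297,245), the turquoise one on the table (418,200), and a small steel one on the table (384,308). The turquoise one is excluded, and of the other two the channel pin is larger, so it's the one meant. The lever runs from (262,178) to the knob at (303,166), and the vial is at (342,215). I'll confirm with a crop.

```bash
cat >> h.py <<'E'
from scipy.spatial.transform import Rotation as Ro
def rot(s=None):
    s=s or manip.get_state();w,x,y,z=s["ee_rot"];return Ro.from_quat([x,y,z,w])
def go(P,yaw=None):
    "shift units and turn units to reach world P with tool y along direction yaw (tool down)"
    s=manip.get_state();R=rot(s);d=R.as_matrix().T@(np.array(P)-s["position"])/0.4
    print("delta",np.round(d,3),end=" ")
    if yaw is not None:
        y=np.array([np.cos(yaw),np.sin(yaw),0]);z=np.array([0,0,-1.]);M=np.c_[np.cross(y,z),y,z]
        print("turn",np.round(np.degrees((R.inv()*Ro.from_matrix(M)).as_rotvec())/30,3))
E
python3 - <<'E'
from h import *
a=cv2.imread("pics/scene0.png")
c=np.hstack([cv2.resize(a[150:270,190:360],None,fx=3,fy=3,interpolation=cv2.INTER_CUBIC),cv2.resize(a[290:350,345:405],None,fx=3,fy=3)[:180].repeat(2,0)[:360]])
cv2.imwrite("pics/crop.png",c);print(c.shape)
go([0.46,0.06,0.36],np.pi/2-0.148)
E
```

```text
(360, 690, 3)
delta [-1.089 -1.039 -0.375] turn [ 0.    -0.    -0.139]
```

View pics/crop.png

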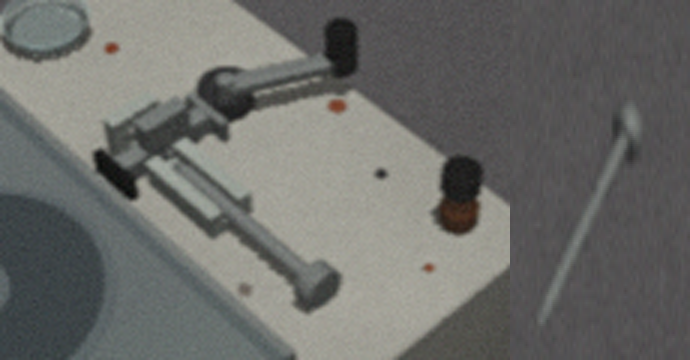

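The crop confirms it. The channel pin (head at crop 318,285) is thick steel, and the table one is thinner. The knob is at crop (341,48), the vial at (460,195), and the pad is still short of the lid. Next I'll move above the lever with the fingers shut.

Call:
{"method": "carry_out", "body": {"delta_pos": [[0,0,-0.125],[-0.07,-0.07,-0.25],[-0.15,-0.14,-0.375],[-0.23,-0.22,-0.375],[-0.31,-0.3,-0.375],[-0.39,-0.37,-0.375],[-0.47,-0.45,-0.375],[-0.56,-0.53,-0.375],[-0.65,-0.62,-0.375],[-0.74,-0.7,-0.375],[-0.82,-0.78,-0.375],[-0.9,-0.86,-0.375]], "turn": [[0,0,0],[0,0,-0.139],[0,0,-0.139],[0,0,-0.139],[0,0,-0.139],[0,0,-0.139],[0,0,-0.139],[0,0,-0.139],[0,0,-0.139],[0,0,-0.139],[0,0,-0.139],[0,0,-0.139]], "claw": [1,1,1,1,1,1,1,1,1,1,1,1], "force": 40}}

```text
clock: 2.5
position: [0.4025, 0.1448, 0.3605]
ee_rot: [0.0, 0.074, 0.997, 0.0]
contact_force: [1.1, 1.4, 0.4]
width: -0.0001
gripper_force: 0.0
```

Run:
```python
from h import *
s=manip.get_state();print(s["position"],s["qpos"],s["width"],s["clock"])
go([0.45,0.06,0.36],np.pi/2-0.148)
```

```text
[0.40253759 0.14477948 0.36046665] [ 1.82011381e-01 -5.11534251e-03  1.48148127e+00  3.26620039e-04
  1.66419803e+00 -1.24038942e+00] -0.00014851421813785013 2.5
delta [-0.149 -0.192  0.001] turn [ 0.001  0.002 -0.001]
```

Call:
{"method": "carry_out", "body": {"delta_pos": [[-0.075,-0.09,0],[-0.15,-0.19,0],[-0.15,-0.19,0],[-0.15,-0.19,0]], "turn": [[0,0,0],[0,0,0],[0,0,0],[0,0,0]], "claw": [1,1,1,1]}}

```text
clock: 2.9
position: [0.4502, 0.0616, 0.3599]
ee_rot: [-0.001, 0.076, 0.997, 0.0]
contact_force: [-0.6, 0.3, 0.6]
width: 0.0002
gripper_force: 0.0
```

```bash
cat > look.py <<'E'
from h import *
import sys
for c in sys.argv[2:]:
    im=manip.get_image(c);save(sys.argv[1]+c+".png",im["image"]);print(c)
    for q in "cam_pivot cam_knob eye latch_pad pin_head pin_nose channel_mouth keeper_exit vial dish".split():
        print(q,[(np.round(d["point"],4).tolist(),round(d["score"],2),proj(im,d["point"]).astype(int).tolist()) for d in manip.place_of(c,q)][:2])
E
python3 look.py a wrist scene
```

```text
wrist
cam_pivot [([0.5279, -0.0505, 0.155], 0.85, [249, 233])]
cam_knob [([0.4624, -0.0119, 0.1637], 0.62, [265, 187])]
eye [([0.5745, -0.0607, 0.142], 0.96, [251, 259]), ([0.6013, 0.0732, 0.1405], 0.59, [341, 262])]
latch_pad [([0.6124, -0.0649, 0.137], 0.59, [255, 279])]
pin_head [([0.2704, 0.1528, 0.0151], 0.65, [358, 34]), ([0.6071, 0.0884, 0.143], 0.63, [352, 265])]
pin_nose [([0.3636, 0.239, 0.0009], 0.7, [412, 87]), ([0.5836, -0.04, 0.1417], 0.69, [266, 262])]
channel_mouth [([0.5922, 0.0097, 0.1421], 0.91, [299, 263])]
keeper_exit [([0.5778, -0.0846, 0.1438], 0.7, [236, 263])]
vial [([0.5412, -0.1946, 0.1294], 0.73, [165, 247]), ([0.5076, 0.1108, 0.1306], 0.7, [358, 198])]
dish [([0.5403, -0.1957, 0.132], 0.96, [163, 247]), ([0.5893, 0.0125, 0.1454], 0.21, [300, 262])]
scene
cam_pivot [([0.5291, -0.0525, 0.1497], 0.84, [262, 181])]
cam_knob [([0.4623, -0.0122, 0.1634], 0.6, [302, 165])]
eye [([0.575, -0.0607, 0.1448], 0.85, [242, 195]), ([0.5395, -0.1966, 0.1293], 0.31, [205, 159])]
latch_pad [([0.6103, -0.0627, 0.1375], 0.85, [228, 209])]
pin_head [([0.6044, 0.0868, 0.148], 0.63, [295, 244]), ([0.5428, 0.2315, 0.0076], 0.54, [382, 310])]
pin_nose [([0.3685, 0.2397, 0.0071], 0.81, [431, 250]), ([0.5852, -0.0423, 0.1431], 0.74, [245, 204])]
channel_mouth [([0.5912, 0.0081, 0.1396], 0.97, [265, 220])]
keeper_exit [([0.5759, -0.0884, 0.1448], 0.93, [230, 188]), ([0.5374, -0.1963, 0.1318], 0.22, [206, 158])]
vial [([0.5133, 0.1111, 0.1311], 0.81, [340, 224])]
dish [([0.5418, -0.1971, 0.1315], 0.94, [204, 159])]
```

View pics/awrist.png

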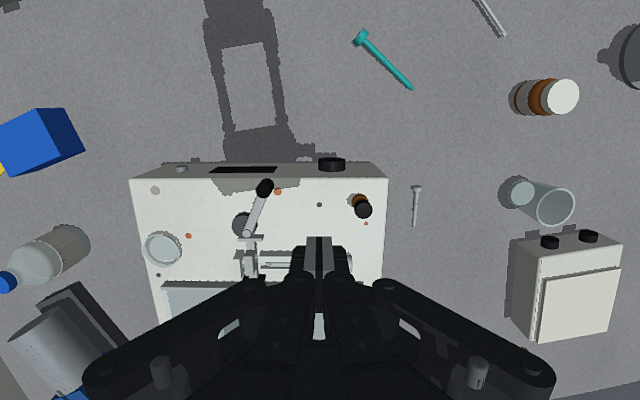

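The wrist view shows the knob at (265,187), the pivot at (249,233), the vial at (360,205) and the dish at (163,247). The cam angle is about 0.15. I'll come down on the knob's +y side.

```bash
cat >> h.py <<'E'
YAW=-0.155;PIV=np.array([.528,-.0525]);X=np.array([np.cos(YAW),np.sin(YAW)]);Y=np.array([-X[1],X[0]])
def cam(k):
    d=np.array(k)[:2]-PIV;return 0.6-np.arctan2(d@Y,-(d@X))
def W(x,y,z): return np.r_[PIV+x*X+y*Y,z]
E
python3 - <<'E'
from h import *
go(W(-.068,.075,.2),np.pi/2+YAW);go(W(-.068,.075,.164),np.pi/2+YAW)
E
```

```text
delta [-0.067 -0.067  0.4  ] turn [ 0.    -0.     0.013]
delta [-0.067 -0.067  0.49 ] turn [ 0.    -0.     0.013]
```

Call:
{"method": "carry_out", "body": {"delta_pos": [[-0.067,-0.067,0.1],[-0.067,-0.067,0.2],[-0.067,-0.067,0.3],[-0.067,-0.067,0.4],[-0.067,-0.067,0.45],[-0.067,-0.067,0.49],[-0.067,-0.067,0.49]], "turn": [[0,0,0.013],[0,0,0.013],[0,0,0.013],[0,0,0.013],[0,0,0.013],[0,0,0.013],[0,0,0.013]], "claw": [1,1,1,1,1,1,1]}}

```text
clock: 4.7
position: [0.4707, 0.0322, 0.162]
ee_rot: [-0.003, 0.077, 0.997, 0.0]
contact_force: [-0.6, 0.4, -0.4]
width: -0.0006
gripper_force: 0.0
```

Call:
{"method": "carry_out", "body": {"delta_pos": [[0,-0.03,0],[0,-0.05,0],[0,-0.07,0],[0,-0.09,0],[0,-0.11,0],[0,-0.125,0],[0,-0.14,0],[0,-0.155,0],[0,-0.17,0],[0,-0.18,0],[0,-0.19,0],[0,-0.19,0]], "turn": [[0,0,0],[0,0,0],[0,0,0],[0,0,0],[0,0,0],[0,0,0],[0,0,0],[0,0,0],[0,0,0],[0,0,0],[0,0,0],[0,0,0]], "claw": [1,1,1,1,1,1,1,1,1,1,1,1]}}

```text
clock: 5.9
position: [0.4608, -0.0434, 0.1641]
ee_rot: [-0.0, 0.078, 0.997, -0.0]
contact_force: [-0.7, -0.5, 0.1]
width: -0.0001
gripper_force: 0.0
```

```bash
python3 look.py b wrist scene
python3 - <<'E'
from h import *
for c in("wrist","scene"):
    d=manip.place_of(c,"cam_knob");print(c,[(cam(k["point"]),k["score"]) for k in d])
E
```

```text
wrist
cam_pivot [([0.5252, -0.0519, 0.1541], 0.81, [322, 309])]
cam_knob [([0.4641, -0.0098, 0.1633], 0.63, [373, 231])]
eye [([0.5732, -0.0607, 0.1406], 0.58, [320, 346])]
latch_pad [([0.5073, 0.1112, 0.1318], 0.69, [524, 241]), ([0.5267, -0.0518, 0.1566], 0.53, [322, 313])]
pin_head []
pin_nose [([0.3644, 0.2405, 0.0004], 0.55, [563, 51])]
channel_mouth []
keeper_exit []
vial [([0.5086, 0.1085, 0.1307], 0.61, [520, 243])]
dish [([0.5406, -0.1939, 0.1297], 0.55, [163, 324])]
scene
cam_pivot [([0.5283, -0.0532, 0.1539], 0.79, [262, 179])]
cam_knob [([0.4632, -0.0126, 0.1637], 0.79, [302, 165])]
eye [([0.5733, -0.0565, 0.1436], 0.85, [244, 196])]
latch_pad [([0.611, -0.0611, 0.1385], 0.78, [228, 209]), ([0.5865, 0.0094, 0.1399], 0.28, [267, 219])]
pin_head [([0.6043, 0.0895, 0.1449], 0.97, [297, 246]), ([0.2707, 0.151, 0.0158], 0.81, [417, 199])]
pin_nose [([0.6309, 0.222, 0.0072], 0.63, [349, 343]), ([0.5854, -0.0393, 0.1407], 0.6, [247, 205])]
channel_mouth [([0.5879, 0.0091, 0.14], 0.81, [266, 219])]
keeper_exit [([0.5795, -0.0878, 0.146], 0.63, [229, 189])]
vial [([0.5132, 0.1129, 0.1252], 0.84, [340, 227])]
dish [([0.5364, -0.1959, 0.1315], 0.86, [206, 158])]
wrist [(np.float64(0.16591475522980975), 0.63)]
scene [(np.float64(0.20308675301438545), 0.79)]
```

View pics/bwrist.png

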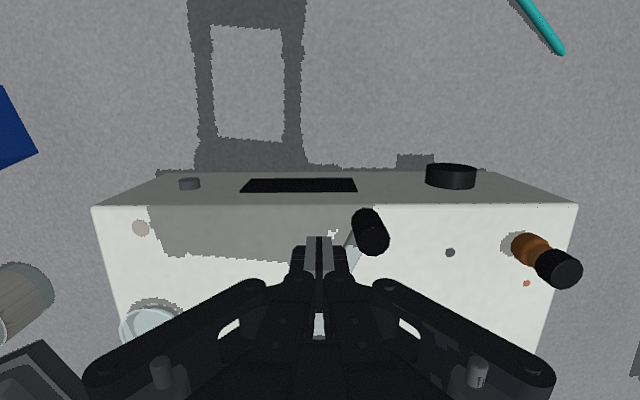

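The wrist view shows the knob still at (370,232), to the right of the fingertip at (318,240), so the finger went past without moving it. I'll check why.

Run:
```python
from h import *
s=manip.get_state();P=s["position"];print(P)
im=manip.get_image("wrist");print("tcp px",proj(im,P))
for u,v in((318,238),(325,238),(312,238),(318,250),(365,212),(370,218),(375,225),(372,250),(560,265)): print(u,v,unproj(im,u,v).round(4))
im=manip.get_image("scene");print("tcp px",proj(im,P))
for u,v in((304,158),(304,162),(303,170)): print(u,v,unproj(im,u,v).round(4))
a=im["image"][90:240,190:370];save("c.png",cv2.resize(a,None,fx=4,fy=4,interpolation=cv2.INTER_CUBIC))
```

```text
[ 0.46086746 -0.04298829  0.16420261]
tcp px [320.12760173 235.05462852]
318 238 [ 0.4499 -0.0426  0.1912]
325 238 [ 0.4503 -0.0389  0.1915]
312 238 [ 0.4494 -0.0457  0.1911]
318 250 [ 0.4501 -0.0426  0.204 ]
365 212 [ 0.4527 -0.0128  0.1571]
370 218 [ 0.4531 -0.0113  0.167 ]
375 225 [ 0.4531 -0.0104  0.1783]
372 250 [ 0.4681 -0.0137  0.1791]
560 265 [0.5015 0.1051 0.1745]
tcp px [290.12919173 157.71863168]
304 158 [ 0.4603 -0.01    0.1813]
304 162 [ 0.4688 -0.0032  0.1814]
303 170 [ 0.4697 -0.0052  0.161 ]
```

View pics/c.png

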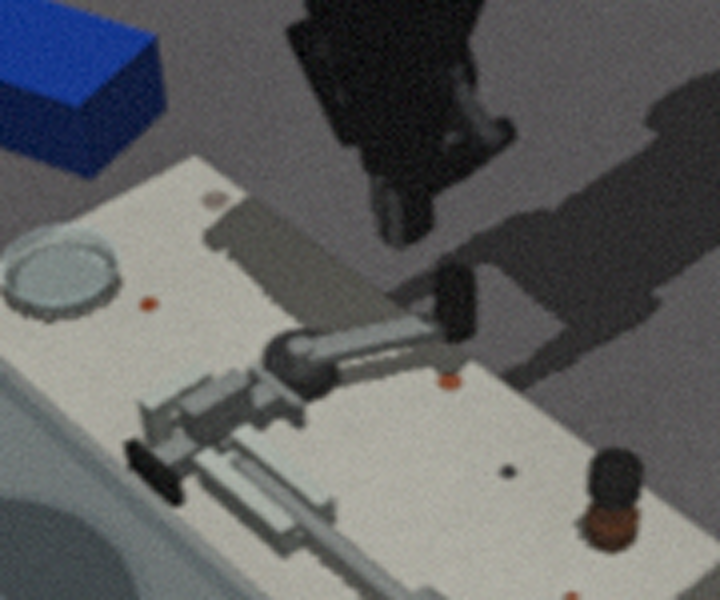

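Run:
```python
from h import *
s=manip.get_state();print(s["position"],manip.pinch_z,s["qpos"],s["width"])
im=manip.get_image("scene")
for u,v in((287,147),(288,149),(289,150),(290,150),(292,149),(296,147)): print(u,v,unproj(im,u,v).round(4))
im=manip.get_image("wrist")
for v in range(232,246,1): print(v,unproj(im,316,v).round(4),unproj(im,325,v).round(4),im["image"][v,316])
```

```text
[ 0.46084184 -0.04299194  0.16419981] 0.0187 [-2.43593355e-01  1.40089331e-01  1.80595404e+00  7.91452548e-05
  1.19550248e+00 -1.65963414e+00] -0.0003062717428407393
287 147 [ 0.4718 -0.0398  0.1997]
288 149 [ 0.4714 -0.038   0.1956]
289 150 [ 0.4698 -0.0371  0.1926]
290 150 [ 0.4674 -0.0368  0.1912]
292 149 [ 0.4697 -0.0299  0.1988]
296 147 [ 0.4589 -0.0294  0.1965]
232 [ 0.4738 -0.048   0.1298] [ 0.475  -0.0413  0.1295] [132 135 131]
233 [ 0.4752 -0.0482  0.1285] [ 0.4761 -0.0414  0.1288] [133 136 132]
234 [ 0.4762 -0.0484  0.128 ] [ 0.4765 -0.0415  0.1297] [132 136 131]
235 [ 0.4764 -0.0484  0.1294] [ 0.4769 -0.0416  0.1306] [142 144 140]
236 [ 0.45   -0.0437  0.1882] [ 0.4506 -0.0389  0.1885] [76 78 76]
237 [ 0.4493 -0.0435  0.191 ] [ 0.4506 -0.0389  0.1897] [26 27 29]
238 [ 0.4493 -0.0435  0.1921] [ 0.451 -0.039  0.19 ] [26 28 30]
239 [ 0.4501 -0.0436  0.1917] [ 0.4503 -0.0389  0.1927] [30 32 33]
240 [ 0.4499 -0.0436  0.1932] [ 0.4501 -0.0389  0.1943] [32 33 33]
241 [ 0.4495 -0.0435  0.1953] [ 0.4502 -0.039   0.1952] [27 27 28]
242 [ 0.4497 -0.0435  0.196 ] [ 0.4508 -0.0391  0.1951] [25 26 28]
243 [ 0.4497 -0.0435  0.1971] [ 0.4502 -0.039   0.1974] [22 23 25]
244 [ 0.4496 -0.0435  0.1983] [ 0.4506 -0.0391  0.1977] [22 24 24]
245 [ 0.4496 -0.0435  0.1994] [ 0.4508 -0.0391  0.1985] [30 28 29]
```

Both cameras put the real fingertip about 25 mm above the reported TCP (0.189 against 0.164), so it passed over the knob, whose top is at 0.181. I'll go back and come down 26 mm lower.

Call:
{"method": "carry_out", "body": {"delta_pos": [[0,0.08,-0.02],[0,0.16,-0.02],[0,0.18,0],[0,0.18,0.03],[0,0.18,0.055],[0,0.18,0.065],[0,0.18,0.065]], "turn": [[0,0,0],[0,0,0],[0,0,0],[0,0,0],[0,0,0],[0,0,0],[0,0,0]], "claw": [1,1,1,1,1,1,1]}}

```text
clock: 8.0
position: [0.471, 0.0273, 0.137]
ee_rot: [-0.001, 0.078, 0.997, -0.0]
contact_force: [-0.0, 0.3, 0.1]
width: 0.0001
gripper_force: 0.0
```

Run:
```python
from h import *
s=manip.get_state();print(s["position"],s["contact_force"])
im=manip.get_image("wrist")
for v in range(232,242,2): print(v,unproj(im,316,v).round(4),unproj(im,325,v).round(4))
print([unproj(im,u,240).round(4).tolist() for u in range(296,346,4)])
for d in manip.place_of("wrist","cam_knob"): print(d,cam(d["point"]),proj(im,d["point"]))
```

```text
[0.47102569 0.02733431 0.13697959] [-0.02443201  0.33589536  0.1314952 ]
232 [0.472  0.0245 0.1293] [0.4733 0.0303 0.1284]
234 [0.4736 0.0242 0.1288] [0.4741 0.0301 0.1298]
236 [0.46   0.0267 0.1615] [0.4606 0.0315 0.1619]
238 [0.4598 0.0268 0.1644] [0.4606 0.0314 0.1643]
240 [0.4598 0.0268 0.1667] [0.4607 0.0314 0.1664]
[[0.4753, 0.0107, 0.13], [0.4759, 0.0132, 0.1295], [0.4766, 0.0157, 0.1289], [0.4591, 0.0228, 0.1669], [0.4596, 0.0248, 0.1666], [0.4598, 0.0268, 0.1667], [0.4604, 0.0288, 0.1663], [0.4605, 0.0309, 0.1666], [0.4605, 0.0329, 0.1673], [0.4793, 0.034, 0.1294], [0.4801, 0.0366, 0.1287], [0.4799, 0.0392, 0.1298], [0.4809, 0.0418, 0.1287]]
{'point': [0.4612, -0.0119, 0.1646], 'score': 0.91} 0.20887630534485457 [244.63945446 250.74467383]
```

Call:
{"method": "carry_out", "body": {"delta_pos": [[0,-0.03,0],[0,-0.05,0],[0,-0.07,0],[0,-0.09,0],[0,-0.11,0],[0,-0.13,0],[0,-0.15,0],[0,-0.17,0],[0,-0.185,0],[0,-0.2,0],[0,-0.21,0],[0,-0.21,0]], "turn": [[0,0,0],[0,0,0],[0,0,0],[0,0,0],[0,0,0],[0,0,0],[0,0,0],[0,0,0],[0,0,0],[0,0,0],[0,0,0],[0,0,0]], "claw": [1,1,1,1,1,1,1,1,1,1,1,1]}}

```text
clock: 9.3
position: [0.4588, -0.0556, 0.1382]
ee_rot: [-0.0, 0.078, 0.997, -0.0]
contact_force: [0.2, 0.0, 1.2]
width: 0.0001
gripper_force: 0.0
```

```bash
cat > ang.py <<'E'
from h import *
for c in("wrist","scene","top","scene","wrist"):
    im=manip.get_image(c)
    for q in("cam_knob","eye","latch_pad"):
        for d in manip.place_of(c,q)[:1]: print(c,q,round(d["score"],2),np.round(d["point"],4),cam(d["point"]).round(3) if q=="cam_knob" else "")
E
python3 ang.py
```

```text
wrist cam_knob 0.82 [ 0.4551 -0.0776  0.161 ] 1.087
wrist latch_pad 0.19 [ 0.457  -0.0788  0.1653] 
scene cam_knob 0.86 [ 0.4541 -0.079   0.1668] 1.099
scene eye 0.77 [ 0.5823 -0.0606  0.144 ] 
scene latch_pad 0.88 [ 0.6176 -0.0627  0.1374] 
scene cam_knob 0.67 [ 0.4551 -0.0792  0.1636] 1.106
scene eye 0.64 [ 0.5844 -0.0592  0.1446] 
scene latch_pad 0.66 [ 0.6208 -0.0653  0.1386] 
wrist cam_knob 0.73 [ 0.457  -0.0785  0.1661] 1.106
```

The cam is at about 1.10. I'll nudge it 6 mm more, then back off and rise.

Call:
{"method": "carry_out", "body": {"delta_pos": [[0,-0.008,0],[0,-0.015,0],[0,-0.015,0],[0,0.03,0],[0,0.07,-0.05],[0,0.07,-0.15],[0,0.07,-0.25],[0,0.07,-0.35],[0,0.07,-0.4],[0,0.07,-0.4]], "turn": [[0,0,0],[0,0,0],[0,0,0],[0,0,0],[0,0,0],[0,0,0],[0,0,0],[0,0,0],[0,0,0],[0,0,0]], "claw": [1,1,1,1,1,1,1,1,1,1]}}

```text
clock: 11.3
position: [0.4647, -0.0281, 0.3015]
ee_rot: [0.003, 0.077, 0.997, -0.001]
contact_force: [-0.6, 0.1, -0.1]
width: -0.0003
gripper_force: 0.0
```

```bash
python3 ang.py
python3 - <<'E'
from h import *
r={}
for i in range(3):
  for c in("wrist","scene"):
    manip.get_image(c)
    for q in("cam_pivot","pin_head","channel_mouth","keeper_exit","eye"):
        for d in manip.place_of(c,q):
            if d["point"][2]>.12 and d["score"]>.5: r.setdefault(q,[]).append(d["point"])
m={q:np.median(v,0) for q,v in r.items()}
for q in m: print(q,m[q].round(4),len(r[q]),"coater xy from pivot",np.round([(m[q][:2]-PIV)@X,(m[q][:2]-PIV)@Y],4))
# head in depth
im=manip.get_image("scene");save("d.png",cv2.resize(im["image"][130:270,190:360],None,fx=4,fy=4,interpolation=cv2.INTER_CUBIC))
E
```

```text
wrist cam_knob 0.81 [ 0.4589 -0.084   0.1635] 1.183
scene cam_knob 0.57 [ 0.4598 -0.0857  0.1637] 1.208
scene eye 0.84 [ 0.5852 -0.0611  0.147 ] 
scene latch_pad 0.64 [ 0.6182 -0.064   0.1342] 
top cam_knob 0.67 [ 0.4624 -0.0834  0.1643] 1.195
scene cam_knob 0.71 [ 0.4574 -0.0847  0.1655] 1.183
scene eye 0.98 [ 0.5865 -0.0638  0.1464] 
scene latch_pad 0.77 [ 0.6201 -0.0615  0.137 ] 
wrist cam_knob 0.81 [ 0.4571 -0.0831  0.1631] 1.162
cam_pivot [ 0.5266 -0.0528  0.155 ] 7 coater xy from pivot [-0.0013 -0.0005]
pin_head [0.603  0.0894 0.1459] 6 coater xy from pivot [0.0522 0.1517]
channel_mouth [0.5903 0.007  0.1424] 8 coater xy from pivot [0.0524 0.0685]
keeper_exit [ 0.5788 -0.0869  0.1432] 7 coater xy from pivot [ 0.0555 -0.0261]
eye [ 0.5848 -0.0586  0.1438] 3 coater xy from pivot [0.0571 0.0027]
```

View pics/d.png

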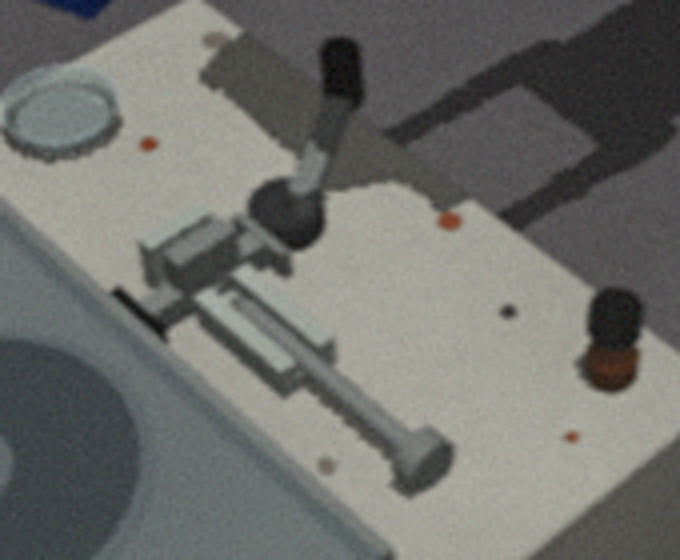

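The crop shows the lever past centre with its knob at (342,70), and the black pad at (140,315) meeting the lid's edge. The eye at (205,260) is in line with the pin, whose head is at (425,460). The cam is at about 1.19. Next is the pin: I'll come down behind its head.

Run:
```python
from h import *
go(W(.053,.185,.25),np.pi/2+YAW);go(W(.053,.185,.115),np.pi/2+YAW)
```

```text
delta [-0.302  0.425  0.12 ] turn [ 0. -0.  0.]
delta [-0.302  0.425  0.458] turn [ 0. -0.  0.]
```

Call:
{"method": "carry_out", "body": {"delta_pos": [[-0.07,0.1,0],[-0.14,0.2,0],[-0.21,0.3,0.03],[-0.28,0.38,0.06],[-0.302,0.425,0.12],[-0.302,0.425,0.2],[-0.302,0.425,0.28],[-0.302,0.425,0.35],[-0.302,0.425,0.4],[-0.302,0.425,0.43],[-0.302,0.425,0.455],[-0.302,0.425,0.455]], "turn": [[0,0,0],[0,0,0],[0,0,0],[0,0,0],[0,0,0],[0,0,0],[0,0,0],[0,0,0],[0,0,0],[0,0,0],[0,0,0],[0,0,0]], "claw": [1,1,1,1,1,1,1,1,1,1,1,1]}}

```text
clock: 15.35
position: [0.6084, 0.1221, 0.1153]
ee_rot: [-0.001, 0.077, 0.997, -0.0]
contact_force: [0.1, -0.4, -0.9]
width: 0.0001
gripper_force: 0.0
```

Run:
```python
from h import *
s=manip.get_state();p=s["position"];print(p,s["contact_force"],(p[:2]-PIV)@X,(p[:2]-PIV)@Y)
im=manip.get_image("wrist")
for v in range(230,246,2): print(v,unproj(im,316,v).round(4),unproj(im,325,v).round(4))
r=[]
for c in("wrist","scene","scene"):
    manip.get_image(c);r+=[d["point"] for d in manip.place_of(c,"pin_head") if d["point"][2]>.12]
print(np.round(r,4),[((np.array(q[:2])-PIV)@X).round(4) for q in r])
```

```text
[0.60839567 0.12210336 0.11527472] [ 0.05300954 -0.40880058 -0.94557299] 0.052476565910276315 0.1849216270670365
230 [0.5986 0.1212 0.1291] [0.5991 0.1263 0.1297]
232 [0.5996 0.121  0.1296] [0.6004 0.1261 0.1297]
234 [0.6004 0.1209 0.1304] [0.6014 0.1259 0.1301]
236 [0.5972 0.1215 0.1401] [0.5983 0.1262 0.1393]
238 [0.5972 0.1215 0.1425] [0.5979 0.1262 0.1426]
240 [0.5975 0.1215 0.1444] [0.5979 0.1261 0.1451]
242 [0.5977 0.1215 0.1463] [0.5978 0.1261 0.1475]
244 [0.5977 0.1215 0.1485] [0.598  0.126  0.1492]
[[ 0.605   0.0848  0.1421]
 [ 0.6051  0.0942  0.149 ]
 [ 0.5781 -0.0905  0.1406]
 [ 0.604   0.0885  0.1458]] [np.float64(0.0549), np.float64(0.0535), np.float64(0.0554), np.float64(0.0533)]
```

Call:
{"method": "carry_out", "body": {"delta_pos": [[0,-0.025,0],[0,-0.045,0],[0,-0.065,0],[0,-0.085,0],[0,-0.105,0],[0,-0.125,0],[0,-0.145,0],[0,-0.165,0],[0,-0.18,0],[0,-0.195,0],[0,-0.21,0],[0,-0.21,0]], "turn": [[0,0,0],[0,0,0],[0,0,0],[0,0,0],[0,0,0],[0,0,0],[0,0,0],[0,0,0],[0,0,0],[0,0,0],[0,0,0],[0,0,0]], "claw": [1,1,1,1,1,1,1,1,1,1,1,1]}}

```text
clock: 16.9
position: [0.5957, 0.0382, 0.1161]
ee_rot: [-0.0, 0.078, 0.997, -0.0]
contact_force: [0.4, -0.5, 0.2]
width: 0.0001
gripper_force: 0.0
```

```bash
cat > pin.py <<'E'
from h import *
s=manip.get_state();p=s["position"];print(p,s["contact_force"],(p[:2]-PIV)@Y)
for c in("wrist","scene","scene"):
    im=manip.get_image(c)
    for q in("pin_head","pin_nose","cam_knob"):
        for d in manip.place_of(c,q):
            if d["point"][2]>.12: print(c,q,round(d["score"],2),np.round(d["point"],4),"y'",((np.array(d["point"][:2])-PIV)@Y).round(4),cam(d["point"]).round(3) if q=="cam_knob" else "")
E
python3 pin.py
```

```text
[0.59572401 0.03821974 0.11609528] [ 0.36635934 -0.47068599  0.24413081] 0.10008739069313138
wrist pin_nose 0.79 [ 0.5723 -0.1043  0.1429] y' -0.0443 
scene pin_head 0.75 [0.5945 0.0246 0.1441] y' 0.0864 
scene pin_head 0.66 [0.5942 0.0255 0.1442] y' 0.0873
```

Call:
{"method": "carry_out", "body": {"delta_pos": [[0,-0.005,0],[0,-0.01,0],[0,-0.01,0]], "turn": [[0,0,0],[0,0,0],[0,0,0]], "claw": [1,1,1]}}

```text
clock: 17.8
position: [0.5954, 0.0358, 0.1162]
ee_rot: [0.0, 0.078, 0.997, 0.001]
contact_force: [0.6, 2.4, -0.3]
width: -0.0
gripper_force: 1.3
```

Call:
{"method": "carry_out", "body": {"delta_pos": [[0,-0.003,0],[0,-0.005,0],[0,-0.005,0]], "turn": [[0,0,0],[0,0,0],[0,0,0]], "claw": [1,1,1]}}

```text
clock: 18.1
position: [0.5954, 0.0357, 0.1163]
ee_rot: [0.0, 0.078, 0.997, 0.002]
contact_force: [1.0, 7.8, -0.5]
width: 0.0
gripper_force: 3.8
```

Call:
{"method": "carry_out", "body": {"delta_pos": [[0,-0.003,0],[0,-0.005,0],[0,-0.005,0]], "turn": [[0,0,0],[0,0,0],[0,0,0]], "claw": [1,1,1]}}

```text
clock: 18.4
position: [0.5954, 0.0357, 0.1164]
ee_rot: [0.001, 0.078, 0.997, 0.004]
contact_force: [1.5, 12.3, 0.1]
width: -0.0
gripper_force: 6.0
```

A hard stop at 12 N, where sliding alone takes under 3 N. I'll back off and rise, then verify.

Call:
{"method": "carry_out", "body": {"delta_pos": [[0,0.04,0],[0,0.08,0],[0,0.1,0],[0,0.1,-0.1],[0,0.1,-0.2],[0,0.1,-0.3],[0,0.1,-0.4],[0,0.1,-0.4]], "turn": [[0,0,0],[0,0,0],[0,0,0],[0,0,0],[0,0,0],[0,0,0],[0,0,0],[0,0,0]], "claw": [1,1,1,1,1,1,1,1]}}

```text
clock: 19.2
position: [0.6041, 0.0708, 0.2829]
ee_rot: [0.006, 0.077, 0.997, -0.0]
contact_force: [0.2, 0.7, -0.2]
width: -0.0001
gripper_force: 0.0
```

```bash
python3 pin.py
python3 - <<'E'
from h import *
im=manip.get_image("scene");save("e.png",cv2.resize(im["image"][140:270,190:360],None,fx=4.5,fy=4.5,interpolation=cv2.INTER_CUBIC))
E
```

```text
[0.6040754  0.07083673 0.28293955] [ 0.16767296  0.71671673 -0.20018279] 0.1336026414837332
wrist pin_head 0.76 [0.5952 0.0189 0.1464] y' 0.0809 
wrist pin_nose 0.95 [ 0.5748 -0.1064  0.1428] y' -0.046 
wrist pin_nose 0.27 [ 0.5782 -0.0818  0.1448] y' -0.0212 
wrist cam_knob 0.79 [ 0.4596 -0.0832  0.1619] y' -0.0409 1.177
scene pin_head 0.6 [0.5936 0.0235 0.1452] y' 0.0852 
scene pin_nose 0.73 [0.5881 0.0075 0.1403] y' 0.0686 
scene pin_nose 0.32 [ 0.4572 -0.0843  0.1657] y' -0.0423 
scene cam_knob 0.56 [ 0.4585 -0.0845  0.1649] y' -0.0423 1.186
scene pin_head 0.65 [0.5931 0.0249 0.1474] y' 0.0865 
scene pin_nose 0.64 [ 0.4575 -0.0864  0.1649] y' -0.0444 
scene cam_knob 0.86 [ 0.4587 -0.084   0.1623] y' -0.0418 1.182
scene cam_knob 0.4 [0.5875 0.0112 0.1451] y' 0.0721 -1.567
```

View pics/e.png

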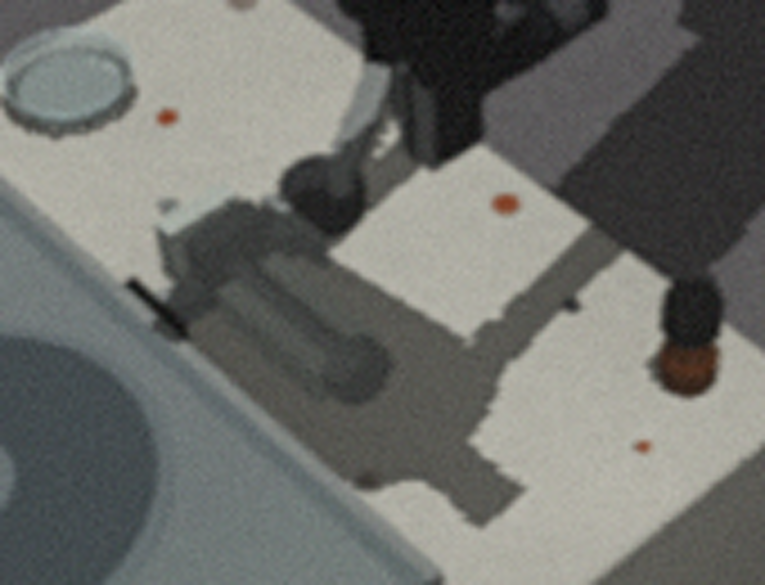

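The picture shows the head at (358,368) up against the channel's end. The nose sticks out past the keeper at (168,205), the pad at (155,305) is at the lid, and the vial (690,340) and dish (68,85) haven't moved. The cam is at about 1.18, so I'm handing in.

```bash
python3 -c "
from rig import manip
print(manip.sign_off())"
```

```text
the job is handed in; nothing more can be done
None
```

The lid is locked and the job is handed in at about 19 s: the cam measures about 1.18 rad with the pad at the lid's edge, the pin is pushed to its stop through the eye and plate, and the vial and dish are where they were.

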